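# Clamp the transformer board in the bench board holder

## Task

Get the circuit board with the transformer (the solid dark block) ready for soldering: set it down gently in the board holder, component side up, either way round and centred on the jaws, with its two short ends on the ledges of the two jaws, and clamp it by sliding the movable jaw right up, so that neither jaw has any play at the board. Leave the board with the finned heatsink, the bottle, the spray can and the side cutters where they are.

Things in the scene. Friction and masses are not known exactly. Their poses are not given: they have to be found in the camera images.
- holder: Board holder fixed to the bench, left or right of the robot: base plate 110 x 280 mm, two rods along y, fixed jaw at the -y end, sliding jaw, end block 50 mm high at +y. Origin: centre of the base's underside; y along the rods, z up. Each jaw: 80 mm wide (x +-40), a ledge 12 mm deep with its top at z 62 mm, and behind it a lip up to z 71 mm. Fixed lip's face at y -110, its ledge y -110 to -98 mm.
- jaw (a joint): Travel (m) of the sliding jaw along holder y, 0 to 0.075, growing away from the fixed jaw. Its lip face is at holder y = -0.015 + value; gap between the lips = 0.095 + value (0.035 when closed on the 130 mm board). Its ledge reaches 12 mm from the lip towards the fixed jaw. A friction brake (about 3 N) holds it where it is left. Behind the lip its carriage block is 90 x 48 mm, top at z 52 mm.
- tab (a point): Top centre of the sliding jaw's black finger tab, z 94 mm, on the jaw's centre line (holder x 0), 31 mm behind (holder +y of) the sliding lip's face. The tab is an upright fin 16 mm thick (holder x) and 26 mm long (holder y), standing 42 mm proud of the carriage block, free on both sides. Axes as the holder's.
- board: The board to clamp: green circuit board 66 (x) x 130 (y) x 2.4 mm, about 0.32 kg, flat on the pad at any yaw, component side up. Origin: centre of its underside; z up. Grip it by its dark transformer block, 38 (x) x 44 (y) x 32 mm, centred at x 0, y +14 mm, top 34.4 mm above the underside. A terminal strip 52 x 10 x 12 mm runs along its -y end; its other parts are under 3 mm high.
- transformer (a point): Centre of the transformer block's top face, 34.4 mm above the board's underside, at board x 0, y +14 mm; axes as the board's.
- heatsink_board: A board of the same size, colour and frame, with a bright finned aluminium heatsink 42 x 44 x 30 mm in the transformer's place; lies flat on the pad. To be left alone.
- bottle: Dark brown flux bottle with a blank white label and black cap, 52 mm diameter, 170 mm tall, standing on the pad. Origin: centre of its underside. To be left alone.
- spray_can: Spray can of contact cleaner, bare metal with a grey band and white cap, 52 mm diameter, 150 mm tall, standing on the pad. Origin: centre of its underside. To be left alone.
- cutters: Side cutters lying flat on the bench, about 143 mm long (along x, cutting jaws to +x), 54 mm wide, 12 mm high, one red and one black handle. Origin: on the bench, about mid-length. To be left alone.
- pad: Dark anti-static foam pad 320 (x) x 236 (y) x 4 mm fixed on the bench, on the other side from the holder; the two boards, the bottle and the spray can stand on it. Origin: centre of its underside; z up.
Not all that is in view belongs to the job. What is shaped like the board but yellow is not meant.

How it is judged:
At the end, for the whole second after the job is handed in: The transformer board lies level (0.04 rad), component side up, at rest on both ledges (2 mm), square to the holder (0.05 rad, either way round), centred on the jaws within 10 mm and within 3 mm of the fixed lip; the sliding jaw is closed on it (joint jaw 0.035 within 2 mm) and at rest (z of board in the frame of holder between 0.06 and 0.064 m and x of board in the frame of holder between -0.01 and 0.01 m and y of board in the frame of holder between -0.048 and -0.042 m and angle between board's own z axis and vertical below 0.04 rad and angle between the y axis of board and the y axis of holder, either way round below 0.05 rad and value of joint jaw between 0.033 and 0.037 m and linear speed of board below 0.01 m/s and velocity of joint jaw below 0.005 m/s); the robot touches nothing.
It fails at once if the heatsink board, bottle, spray can or cutters moved by more than 15 mm, or bottle or can tipped (distance of any of heatsink_board, bottle, spray_can, cutters from where it was at the start of the episode above 0.015 m or angle between any of bottle, spray_can's own z axis and vertical above 0.3 rad).
It fails at once if the transformer board dropped (falling at over 0.4 m/s with no finger on it) (contact force between the fingers and board below 0.05 N and linear speed of board above 0.4 m/s).
It also fails if it takes over 70 s, if anything falls off the work surface, if the arm or the gripper's body presses on something with over 40 N, if the wrist force passes 120 N, or if a joint passes its speed limit or range.

## Robot

A 7-joint arm with a two-finger parallel gripper is mounted at the origin on the work surface. World frame = base frame: x ahead of the robot, y to its left, z up, the work surface at z = 0. Lengths are in m, angles in rad, forces in N, time in s.
With the tool pointing down it reaches from about 0.375 to 0.925 m from the base axis. Payload 3.1 kg.
Tool frame: the origin (TCP) lies at the very end of the fingers, on their centre line; the grasp point (between the pads) lies 19 mm behind it; z points along the fingers, y is the line along which they close (so a half turn about z gives the same grasp; the last joint's range is limited). The gripper opens to 85 mm and grips with 20 to 120 N. Pads are 22 mm wide; open, the fingers measure 114 mm over their backs; the gripper's body (76 mm by 85 mm) begins 54 mm behind the grasp point. The pads swing forward as they close: fully open they stand 13 mm farther back than shut.
Start: joints at [-1.259, 0.383, 0.044, 1.598, -0.018, 1.161, -0.05], TCP at [0.259, 0.596, 0.231] pointing down, gripper open.
Joint ranges: [-2.61, 2.61], [-0.41, 2.15], [-1.48, 1.57], [0, 2.5], [-1.57, 4.71], [0.05, 1.97], [-2.85, 2.85]. Speed limits (rad/s): [2.79, 2.79, 3.14, 3.14, 3.14, 3.14, 3.14].

## Interface

Orientations are given as a unit quaternion [w, x, y, z].
In Python, from cell import arm, vision gives the robot as it stands.
- The arm moves only by the shell command python3 -m handwheel 'ROWS' [FORCE]. ROWS is JSON, a list that holds one entry, the list of rows, each a list of 7 numbers: the opening, from 0 (shut) to 1 (fully open), then the shift along the tool's x, y, z in mm, then the turn, a rotation vector about the tool's x, y, z in rad. A call has 1 to 8 rows; each row is the pose to reach, as a shift and turn from the pose commanded when the call began, along the tool's axes at that moment; what a row does not reach only later rows make up. A row lasts 1/12 s, in which the tool goes at most 41.7 mm and 7.16 degrees, less where a joint would pass 70% of its speed; a pose out of reach is approached as far as the arm can. A call with a gripper value outside its range is refused whole. The fingers move at their own pace and stop on an object; FORCE is the grip in N (left out, the last holds). Time passes only in rows, so rows that repeat a pose let the fingers close. It gives the time, the measured TCP pose, the force, the opening and the grip force at its end, in the units of the state.
- arm.sense(): the state, without advancing time (a new reading comes with each control period).
- vision.read_camera(name): name is "scene" or "top" or "wrist"; returns (picture, depth): 384x512x3 uint8, red, green, blue; 384x512 float32, m along the optical axis (not along the pixel's ray), 0 where there is no reading.
- vision.camera_params(name): a dict with "fx", "fy", "cx", "cy" (pixels), "R" (3x3) and "t" (3): a world point X has camera coordinates R X + t. Camera axes: x right, y down, z forward; pixel columns grow to the right and rows downward; lengths in m; the calibration is good to about 2 mm. A picture is of the moment at which its call begins: read the wrist's pose just before it. camera_params takes no time and is no camera call; for the wrist camera it gives the pose at the moment of the call.
- arm.sign_off(): hands the job in; it is judged then, once.
The state is a dict: "t": time; "joints": joint angles; "joint_vel": joint speeds; "effort": joint torques, N m; "tcp_pos": TCP position; "orientation": TCP orientation; "contact_force": force on the tool from outside, world axes, zero at the start; "ft_torque": the same for the moment, N m; "gripper_width": finger opening in m; "grasp_force": force on a finger pad.
Only numpy, scipy, OpenCV 4.12 (cv2) and the standard library are available. Lean on these libraries where they do the work, as an engineer would, in place of code of your own. Each camera call takes 0.05 s, during which the arm holds its last target. There are 200 camera calls.

## Working session

There is one attempt and no reset: what is moved stays moved. The work goes in short steps, Python scripts to look and compute and a shell command to move; the robot and the scene stay as the last step left them, time stands still between calls to the robot, and variables do not carry over. Pictures are saved under pics/ and viewed, at most 10 in all, crops included, and the job is handed in when it is done.

```bash
ls; mkdir -p pics; cat > h.py <<'E'
import numpy as np, cv2
from cell import arm, vision
def snap(n,f):
    p=vision.camera_params(n); im,d=vision.read_camera(n)
    cv2.imwrite(f'pics/{f}.png',im[:,:,::-1]); np.savez(f'pics/{f}.npz',im=im,d=d,**{k:np.array(v) for k,v in p.items()})
    return im,d,p
def load(f): return np.load(f'pics/{f}.npz')
def ray(s,u,v):
    R=s['R'];o=-R.T@s['t'];w=R.T@np.array([(u-s['cx'])/s['fx'],(v-s['cy'])/s['fy'],1.]);return o,w
def at(s,u,v,z=None):
    o,w=ray(s,u,v)
    if z is None:
        d=s['d'][int(v)-1:int(v)+2,int(u)-1:int(u)+2]; return o+w*np.median(d[d>0])
    return o+w*(z-o[2])/w[2]
def tri(a,b):
    (o1,w1),(o2,w2)=a,b
    A=np.stack([w1,-w2],1); x=np.linalg.lstsq(A,o2-o1,rcond=None)[0]
    p,q=o1+w1*x[0],o2+w2*x[1]; return (p+q)/2,np.linalg.norm(p-q)
def st():
    s=arm.sense(); print(s['t'],np.round(s['tcp_pos'],4),np.round(s['orientation'],4),np.round(s['contact_force'],1),round(s['gripper_width'],4),s['grasp_force'],np.round(s['joints'],3)); return s
E
python3 - <<'E'
from h import *
st()
a=snap('top','top0')[0]; b=snap('scene','sc0')[0]
cv2.imwrite('pics/both.png',cv2.resize(np.vstack([a,b])[:,:,::-1],None,fx=.78,fy=.78))
cv2.imwrite('pics/topL.png',cv2.resize(a[:,:,::-1],(800,600)))
cv2.imwrite('pics/scL.png',cv2.resize(b[:,:,::-1],(800,600)))
E
```

```text
pics
0.0 [0.2586 0.5953 0.2299] [-2.000e-04  2.035e-01  9.791e-01 -1.300e-03] [ 0.1 -0.5 -0.1] 0.0851 0.0 [-1.259  0.384  0.044  1.6   -0.018  1.161 -0.05 ]
```

View pics/topL.png

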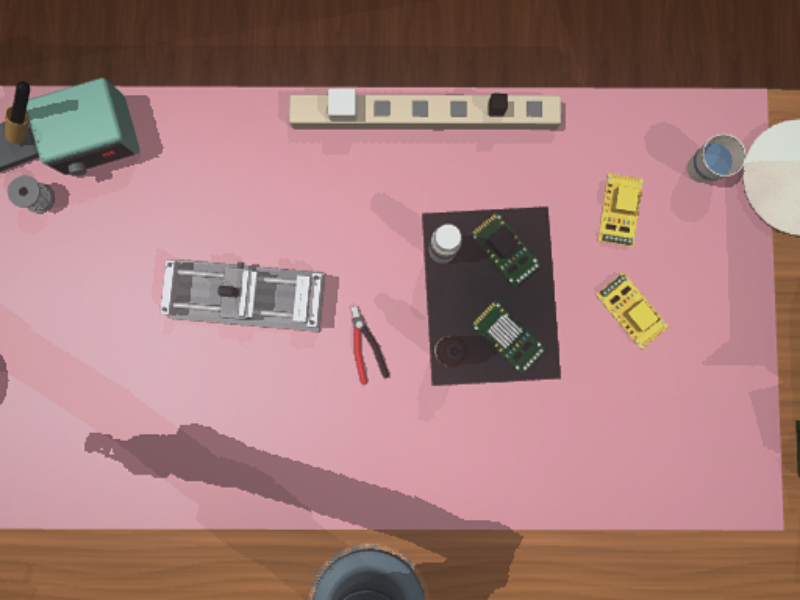

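View pics/scL.png

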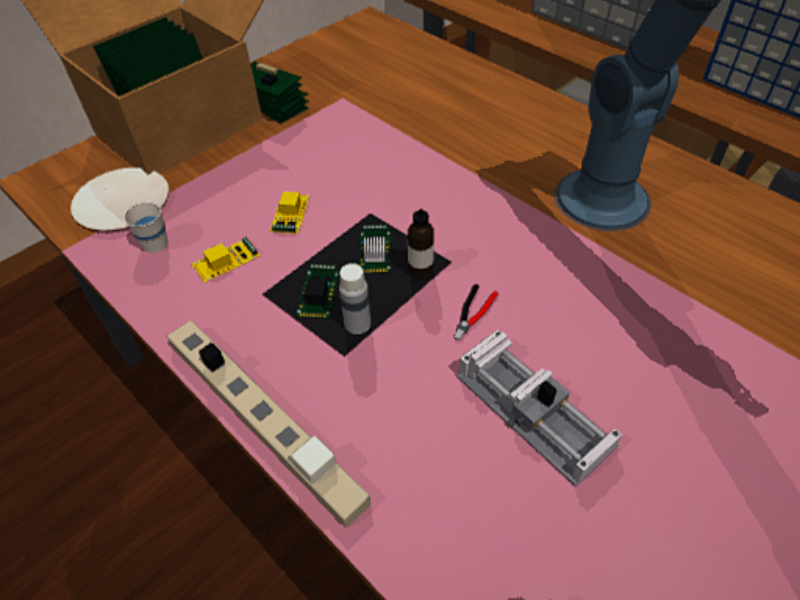

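The top view (800x600 px) shows the transformer board at about (505,248) on the pad. The heatsink board is at (508,336), can (446,240), bottle (451,350), holder (245,294) with its fixed jaw on the right, tab (229,291) and cutters (365,345). The sliding jaw stands almost fully in, so I need to open it first.

```bash
python3 - <<'E'
from h import *
s=load('top0'); im=s['im'][:,:,::-1]
a=cv2.resize(im[125:255,265:365],(600,780)[::1],interpolation=cv2.INTER_CUBIC)[:600]
b=cv2.resize(im[160:215,100:213],None,fx=7,fy=7,interpolation=cv2.INTER_CUBIC)
c=cv2.resize(im[128:188,268:358],None,fx=6,fy=6,interpolation=cv2.INTER_CUBIC)
out=np.zeros((600,800,3),np.uint8); out[:385,:791]=b
cc=cv2.resize(im[130:184,296:350],(214,214),interpolation=cv2.INTER_CUBIC); out[386:600,:214]=cc
t=load('sc0'); ti=t['im'][:,:,::-1]
print(a.shape)
d=cv2.resize(ti[160:210,180:235],None,fx=4.28,fy=4.28,interpolation=cv2.INTER_CUBIC); out[386:600,220:220+d.shape[1]]=d[:214]
e=cv2.resize(ti[205:315,285:405],(233,214),interpolation=cv2.INTER_CUBIC); out[386:600,500:733]=e
cv2.imwrite('pics/crop1.png',out)
for n,u,v in [('trafo',321,154),('tab',146.6,186),('pad',325,200),('fixlip',195,190),('bottle',288,224),('can',285,153),('endblk',108,184),('cut',233,220)]:
  print(n,np.round(at(s,u,v),4))
st()
E
```

```text
(600, 600, 3)
trafo [ 0.656  -0.237   0.0397]
tab [0.5595 0.2385 0.0928]
pad [ 0.528  -0.2529  0.0052]
fixlip [0.5509 0.1123 0.0696]
bottle [ 0.4599 -0.1344  0.1591]
can [ 0.6401 -0.1276  0.1533]
endblk [0.5681 0.3567 0.0505]
cut [0.4697 0.0117 0.0012]
0.1 [0.2586 0.5954 0.23  ] [-2.000e-04  2.034e-01  9.791e-01 -1.200e-03] [ 0.2  0.1 -0.1] 0.0853 0.0 [-1.259  0.384  0.044  1.599 -0.018  1.161 -0.05 ]
```

View pics/crop1.png

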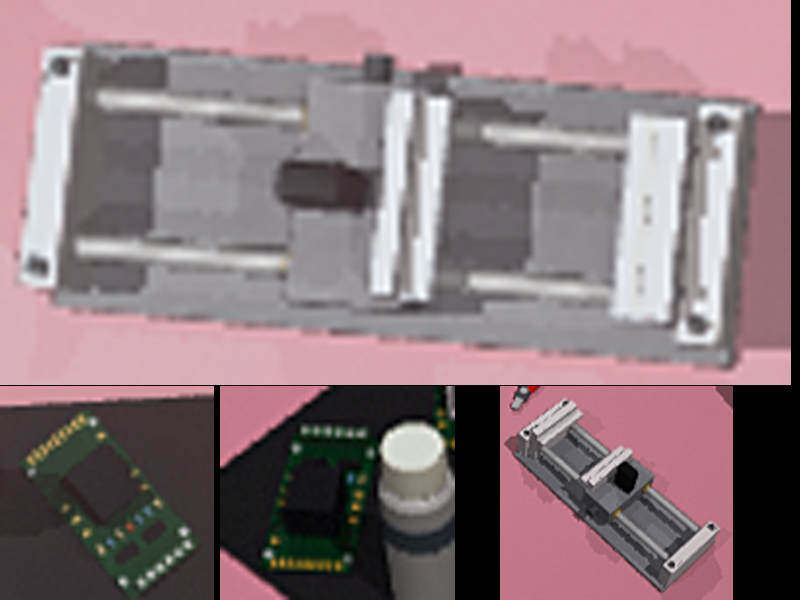

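```bash
cat >> h.py <<'E'
from scipy.spatial.transform import Rotation as Ro
def rot(s): q=s['orientation']; return Ro.from_quat([q[1],q[2],q[3],q[0]]).as_matrix()
def plan(p,deg):
    """shift (mm, tool axes) and rotvec to pointing-down pose at p with tool y at heading deg"""
    s=st(); R=rot(s); a=np.radians(deg); y=np.array([np.cos(a),np.sin(a),0]); z=np.array([0,0,-1.]); T=np.stack([np.cross(y,z),y,z],1)
    print('shift',np.round(R.T@(np.array(p)-s['tcp_pos'])*1000,1),'rv',np.round(Ro.from_matrix(R.T@T).as_rotvec(),4))
E
python3 - <<'E'
from h import *
s=arm.sense();R=rot(s);w=vision.camera_params('wrist'); o=-w['R'].T@w['t']
print('cam in tool',np.round(R.T@(o-s['tcp_pos']),3),'axes(cols x,y,z)\n',np.round(R.T@w['R'].T,2),w['fx'])
t=load('top0');
c=lambda u,v:(100+u/7,160+v/7)
for n,u,v,z in [('eb1',48,47,.05),('eb2',80,50,.05),('eb3',52,288,.05),('eb4',22,282,.05),('lb1',717,122,None),('lb2',697,324,None),('f1',632,115,.062),('f2',686,118,.071),('f3',612,318,.062),('f4',668,321,.071),('s1',390,92,.071),('s1b',412,94,.071),('s2',420,98,.062),('s3',448,98,.062),('s4',372,293,.071),('s5',428,298,.062),('tab',278,185,.094),('tabr',330,188,.094)]:
  print(n,np.round(at(t,*c(u,v),z),4))
for p in [(25,79),(92,29),(125,208),(198,158)]: print(np.round(at(t,296+p[0]/3.96,130+p[1]/3.96,.0064),4))
plan([.555,.2,.30],-4)
E
```

```text
cam in tool [ 0.076  0.    -0.142] axes(cols x,y,z)
 [[ 0.   -0.95 -0.3 ]
 [ 1.    0.   -0.  ]
 [ 0.   -0.3   0.95]] 314.6874776730882
eb1 [0.6165 0.3615 0.05  ]
eb2 [0.6153 0.3487 0.05  ]
eb3 [0.5205 0.3571 0.05  ]
eb4 [0.5229 0.369  0.05  ]
lb1 [0.5868 0.0942 0.0558]
lb2 [0.507  0.1012 0.055 ]
f1 [0.5889 0.1269 0.062 ]
f2 [0.5868 0.1044 0.071 ]
f3 [0.509  0.1336 0.062 ]
f4 [0.5076 0.1104 0.071 ]
s1 [0.5966 0.2201 0.071 ]
s1b [0.5958 0.2115 0.071 ]
s2 [0.5953 0.2104 0.062 ]
s3 [0.5953 0.1994 0.062 ]
s4 [0.5181 0.2254 0.071 ]
s5 [0.5166 0.2057 0.062 ]
tab [0.5582 0.2566 0.094 ]
tabr [0.5571 0.2367 0.094 ]
[ 0.673  -0.1881  0.0064]
[ 0.7103 -0.2375  0.0064]
[ 0.5784 -0.2605  0.0064]
[ 0.6153 -0.3142  0.0064]
0.1 [0.2586 0.5954 0.23  ] [-2.000e-04  2.034e-01  9.791e-01 -1.200e-03] [ 0.2  0.1 -0.1] 0.0853 0.0 [-1.259  0.384  0.044  1.599 -0.018  1.161 -0.05 ]
shift [-429.3 -244.8  -69.4] rv [-0.002   0.0016  1.2309]
```

```bash
python3 -m handwheel '[[[1,-15,-9,-3,0,0,0.04],[1,-45,-26,-8,0,0,0.13],[1,-80,-46,-13,0,0,0.24],[1,-115,-66,-19,0,0,0.35],[1,-150,-86,-24,0,0,0.46],[1,-185,-106,-30,0,0,0.56],[1,-205,-117,-33,0,0,0.62],[1,-215,-122,-35,0,0,0.65]]]'; python3 -c "
from h import *
plan([.555,.2,.30],-4)"
```

```text
t: 0.77
tcp_pos: [0.4115, 0.3933, 0.267]
orientation: [0.001, 0.51, 0.86, 0.0]
contact_force: [1.8, 0.0, -0.3]
gripper_width: 0.0856
grasp_force: 0.0
0.7667 [0.4115 0.3933 0.267 ] [0.0009 0.5104 0.8599 0.    ] [ 1.8  0.  -0.3] 0.0856 0.0 [-1.06   0.2    0.255  1.767 -0.053  1.181 -0.29 ]
shift [-238.4   33.4  -32.6] rv [0.0013 0.0011 0.5693]
```

```bash
python3 -m handwheel '[[[1,-20,3,-3,0,0,0.05],[1,-55,8,-8,0,0,0.14],[1,-90,13,-12,0,0,0.23],[1,-125,18,-17,0,0,0.32],[1,-160,23,-22,0,0,0.41],[1,-200,28,-27,0,0,0.5],[1,-225,32,-31,0,0,0.55],[1,-238,33,-33,0,0,0.57]]]'; python3 - <<'E'
from h import *
st()
a=snap('wrist','w1')[0]; st()
cv2.imwrite('pics/w1L.png',cv2.resize(a[:,:,::-1],(800,600),interpolation=cv2.INTER_CUBIC))
E
```

```text
t: 1.43
tcp_pos: [0.555, 0.2042, 0.2998]
orientation: [0.001, 0.73, 0.684, 0.0]
contact_force: [0.2, -0.7, -0.3]
gripper_width: 0.0853
grasp_force: 0.0
1.4333 [0.555  0.2042 0.2998] [1.000e-03 7.296e-01 6.839e-01 3.000e-04] [ 0.2 -0.7 -0.3] 0.0853 0.0 [-0.822  0.23   0.469  1.683 -0.107  1.253 -0.394]
1.4833 [0.5556 0.203  0.3   ] [1.500e-03 7.301e-01 6.834e-01 3.000e-04] [ 1.8 -2.4  1. ] 0.0852 0.0 [-0.821  0.23   0.47   1.683 -0.106  1.253 -0.394]
```

View pics/w1L.png

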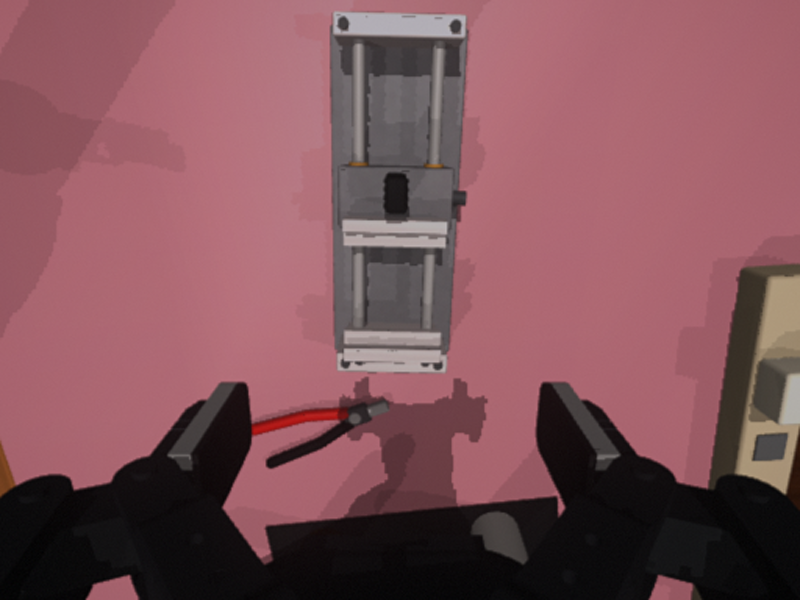

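The holder is seen from above: tab top at about (396,190), sliding lip top rows 220-233, its ledge 236-247 (columns 342-447); fixed ledge rows 331-345, fixed lip top rows 349-361. The fingers are clear of everything.

```bash
python3 - <<'E'
from h import *
s=load('w1'); im=s['im'][:,:,::-1]
out=np.zeros((600,800,3),np.uint8)
x=cv2.resize(im[100:162,212:298],(800,577),interpolation=cv2.INTER_CUBIC); out[:577]=x
cv2.imwrite('pics/w1c1.png',out)
cv2.imwrite('pics/w1c2.png',cv2.resize(im[205:241,212:292],(800,360),interpolation=cv2.INTER_CUBIC))
cv2.imwrite('pics/w1c.png',np.vstack([cv2.resize(im[100:162,212:292],(480,372),interpolation=cv2.INTER_CUBIC),cv2.resize(im[205:241,212:292],(480,216),interpolation=cv2.INTER_CUBIC)]))
E
```

```text
(no output)
```

View pics/w1c.png

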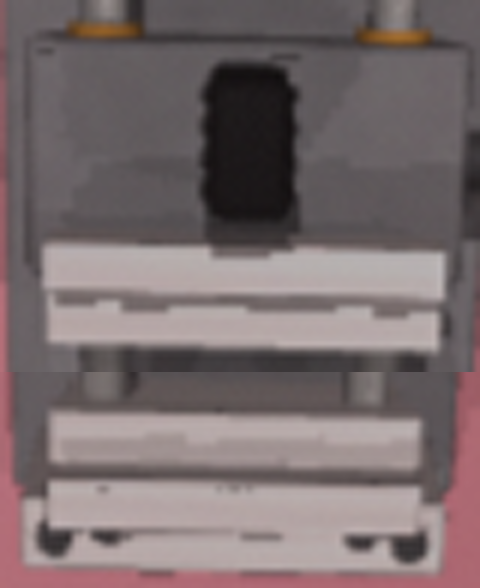

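```bash
python3 - <<'E'
from h import *
s=load('w1')
A=lambda u,v:(212+(u-.0)/6-.4,100+v/6-.4); B=lambda u,v:(212+u/6-.4,205+(v-372)/6-.4)
P={}
for n,f,u,v,z in [('SlipBack',A,42,245,.071),('SlipBackR',A,447,250,.071),('SlipFace',A,45,290,.071),('SlipFaceR',A,443,297,.071),('Sled',A,48,305,.062),('SledR',A,440,312,.062),('SledF',A,50,345,.062),('SledFR',A,438,350,.062),('Fled',B,48,410,.062),('FledR',B,420,418,.062),('Fledb',B,50,462,.062),('FledbR',B,420,467,.062),('Flip',B,48,480,.071),('FlipR',B,420,487,.071),('tab',A,250,140,.094)]:
    P[n]=at(s,*f(u,v),z); print(n,np.round(P[n],4), 'depth z',np.round(at(s,*f(u,v))[2],4))
for a in ['SlipBack','SlipFace','Sled','SledF','Fled','Fledb','Flip']:
    d=P[a+'R']-P[a]; print(a,'len',round(np.hypot(*d[:2]),4),'yaw',round(np.degrees(np.arctan2(d[1],d[0])),2),'mid',np.round((P[a]+P[a+'R'])/2,4))
# two-view tab height (top camera px of tab centre from crop: 320,185)
t=load('top0'); print('tri tab',tri(ray(s,*A(250,140)),ray(t,100+318/7-.4,160+185/7-.4)))
c=lambda u,v:(100+u/7-.4,160+v/7-.4)
print('tri SledF', tri(ray(s,*A(50,345)),ray(t,*c(428,298))),tri(ray(s,*A(438,350)),ray(t,*c(448,98))))
d=s['d'];ys,xs=np.mgrid[100:132,238:268]
pts=np.array([at(s,u,v) for u,v in zip(xs.ravel(),ys.ravel())]); q=pts[pts[:,2]>.088]; print('tab depth',len(q),q.mean(0),q.min(0),q.max(0))
E
```

```text
SlipBack [0.5182 0.2264 0.071 ] depth z 0.0528
SlipBackR [0.5975 0.2203 0.071 ] depth z 0.0527
SlipFace [0.5179 0.2175 0.071 ] depth z 0.0701
SlipFaceR [0.5964 0.211  0.071 ] depth z 0.0627
Sled [0.5172 0.2129 0.062 ] depth z 0.0085
SledR [0.5966 0.2063 0.062 ] depth z 0.061
SledF [0.5168 0.2046 0.062 ] depth z 0.0081
SledFR [0.596  0.1984 0.062 ] depth z 0.0099
Fled [0.5097 0.1342 0.062 ] depth z 0.0092
FledR [0.5897 0.1271 0.062 ] depth z 0.0577
Fledb [0.509  0.1221 0.062 ] depth z 0.0345
FledbR [0.5893 0.1157 0.062 ] depth z 0.0609
Flip [0.5094 0.1217 0.071 ] depth z 0.0445
FlipR [0.5884 0.1149 0.071 ] depth z 0.0665
tab [0.5602 0.2462 0.094 ] depth z 0.094
SlipBack len 0.0796 yaw -4.41 mid [0.5578 0.2233 0.071 ]
SlipFace len 0.0788 yaw -4.72 mid [0.5572 0.2142 0.071 ]
Sled len 0.0797 yaw -4.74 mid [0.5569 0.2096 0.062 ]
SledF len 0.0794 yaw -4.46 mid [0.5564 0.2015 0.062 ]
Fled len 0.0803 yaw -5.05 mid [0.5497 0.1306 0.062 ]
Fledb len 0.0805 yaw -4.57 mid [0.5491 0.1189 0.062 ]
Flip len 0.0793 yaw -4.9 mid [0.5489 0.1183 0.071 ]
tri tab (array([0.56017966, 0.24520747, 0.08333097]), np.float64(4.765480629363895e-05))
tri SledF (array([0.5174273 , 0.20564195, 0.06717925]), np.float64(2.8417312875288387e-05)) (array([0.59569906, 0.19945404, 0.06673053]), np.float64(0.0003828038112019864))
tab depth 295 [0.5598996  0.24744882 0.09295363] [0.55082203 0.23700313 0.08827908] [0.56916681 0.25792783 0.09447766]
```

```bash
python3 -c "
from h import *
plan([.5600,.2450,.062],-4.65)"
```

```text
1.4833 [0.5556 0.203  0.3   ] [1.500e-03 7.301e-01 6.834e-01 3.000e-04] [ 1.8 -2.4  1. ] 0.0852 0.0 [-0.821  0.23   0.47   1.683 -0.106  1.253 -0.394]
shift [ 42.6   1.  237.9] rv [0.0025 0.0016 0.0151]
```

```bash
python3 -m handwheel '[[[0.7,10,0,25,0,0,0.005],[0.7,25,1,60,0,0,0.01],[0.7,40,1,95,0,0,0.015],[0.7,42,1,130,0,0,0.015],[0.7,42,1,150,0,0,0.015],[0.7,42,1,160,0,0,0.015],[0.7,42,1,160,0,0,0.015]]]'; python3 -c "
from h import *
plan([.5600,.2450,.062],-4.65)"
```

```text
t: 2.07
tcp_pos: [0.5522, 0.2511, 0.1355]
orientation: [-0.002, 0.731, 0.682, -0.003]
contact_force: [-0.6, -0.6, 0.8]
gripper_width: 0.0598
grasp_force: 0.0
2.0667 [0.5522 0.2511 0.1355] [-0.0016  0.7311  0.6822 -0.0034] [-0.6 -0.6  0.8] 0.0598 0.0 [-0.824  0.428  0.409  1.797 -0.204  0.965 -0.399]
shift [-5.3  8.7 73.5] rv [-0.007   0.0028  0.012 ]
```

```bash
python3 -m handwheel '[[[0.7,0,0,0,0,0,0],[0.7,0,0,0,0,0,0],[0.7,0,0,0,0,0,0],[0.7,0,0,0,0,0,0]]]' >/dev/null; python3 -c "
from h import *
plan([.5600,.2450,.062],-4.65)"
```

```text
2.4 [0.5576 0.2496 0.1414] [3.000e-04 7.329e-01 6.804e-01 1.900e-03] [-0.5  0.2 -0.1] 0.0599 0.0 [-0.822  0.422  0.414  1.792 -0.203  0.965 -0.399]
shift [-4.6  2.5 79.4] rv [ 0.003  -0.0024  0.0069]
```

```bash
python3 -m handwheel '[[[0.7,-4,2,20,0,0,0.006],[0.7,-4,2,45,0,0,0.006],[0.7,-4,2,65,0,0,0.006],[0.7,-4,2,76,0,0,0.006],[0.7,-4,2,79,0,0,0.006],[0.7,-4,2,79,0,0,0.006],[0.7,-4,2,79,0,0,0.006],[0.7,-4,2,79,0,0,0.006]]]' ; python3 -c "
from h import *
plan([.5600,.2450,.062],-4.65)"
```

```text
t: 3.07
tcp_pos: [0.5593, 0.2455, 0.062]
orientation: [0.0, 0.735, 0.678, 0.002]
contact_force: [0.3, -0.3, 1.1]
gripper_width: 0.0601
grasp_force: 0.0
3.0667 [0.5593 0.2455 0.062 ] [4.000e-04 7.348e-01 6.782e-01 1.600e-03] [ 0.3 -0.3  1.1] 0.0601 0.0 [-0.785  0.53   0.38   1.831 -0.259  0.825 -0.356]
shift [-0.5  0.7 -0. ] rv [ 0.0027 -0.0018  0.0011]
```

Close on the tab.

```bash
python3 -m handwheel '[[[0,0,1,0,0,0,0],[0,0,1,0,0,0,0],[0,0,1,0,0,0,0],[0,0,1,0,0,0,0],[0,0,1,0,0,0,0],[0,0,1,0,0,0,0],[0,0,1,0,0,0,0],[0,0,1,0,0,0,0]]]' 25; python3 -c "
from h import *
st()"
```

```text
t: 3.73
tcp_pos: [0.5597, 0.245, 0.0609]
orientation: [0.0, 0.735, 0.678, 0.001]
contact_force: [0.8, -0.0, 3.8]
gripper_width: 0.0158
grasp_force: 28.4
3.7333 [0.5597 0.245  0.0609] [2.000e-04 7.350e-01 6.781e-01 7.000e-04] [ 0.8 -0.   3.8] 0.0158 28.37291568517685 [-0.784  0.533  0.38   1.83  -0.259  0.826 -0.355]
```

```bash
python3 -m handwheel '[[[0,5,0,0,0,0,0],[0,13,0,0,0,0,0],[0,22,0,0,0,0,0],[0,31,0,0,0,0,0],[0,38,0,0,0,0,0],[0,41,0,0,0,0,0],[0,41,0,0,0,0,0],[0,41,0,0,0,0,0]]]'; python3 -m handwheel '[[[0.4,0,0,0,0,0,0],[0.4,0,0,0,0,0,0],[0.4,0,0,0,0,0,0],[0.4,0,0,0,0,0,0]]]'; python3 -c "
from h import *
st()"
```

```text
t: 4.4
tcp_pos: [0.5632, 0.2858, 0.0609]
orientation: [0.0, 0.735, 0.678, 0.001]
contact_force: [2.0, -0.8, 4.4]
gripper_width: 0.0157
grasp_force: 28.6
t: 4.73
tcp_pos: [0.5608, 0.2858, 0.0593]
orientation: [-0.001, 0.734, 0.679, -0.001]
contact_force: [0.1, 0.1, -0.6]
gripper_width: 0.0341
grasp_force: 0.0
4.7333 [0.5608 0.2858 0.0593] [-5.000e-04  7.344e-01  6.787e-01 -1.100e-03] [ 0.1  0.1 -0.6] 0.0341 0.0 [-0.827  0.566  0.371  1.78  -0.263  0.847 -0.412]
```

```bash
python3 -m handwheel '[[[0.4,0,0,-10,0,0,0],[0.4,0,0,-40,0,0,0],[0.8,0,0,-80,0,0,0],[0.8,0,0,-120,0,0,0],[0.8,0,0,-160,0,0,0],[0.8,0,0,-200,0,0,0],[0.8,0,0,-225,0,0,0],[0.8,0,0,-230,0,0,0]]]'; python3 - <<'E'
from h import *
snap('wrist','w2')
plan([.655,-.241,.29],-51.8)
E
```

```text
t: 5.4
tcp_pos: [0.5654, 0.2869, 0.2984]
orientation: [0.001, 0.735, 0.678, 0.006]
contact_force: [0.4, -0.7, 0.1]
gripper_width: 0.0679
grasp_force: 0.0
5.45 [0.5646 0.2866 0.2963] [6.000e-04 7.349e-01 6.782e-01 4.800e-03] [ 0.2 -0.1  0.5] 0.0685 0.0 [-0.893  0.314  0.45   1.591 -0.143  1.259 -0.5  ]
shift [-518.7  132.3    4.1] rv [ 0.0045 -0.009   0.8239]
```

```bash
python3 -m handwheel '[[[0.8,-15,4,0,0,0,0.03],[0.8,-45,11,0,0,0,0.07],[0.8,-82,21,0,0,0,0.13],[0.8,-120,31,0,0,0,0.19],[0.8,-158,40,1,0,0,0.25],[0.8,-196,50,1,0,0,0.31],[0.8,-234,60,2,0,0,0.37],[0.8,-270,69,2,0,0,0.43]]]'; python3 - <<'E'
from h import *
plan([.655,-.241,.29],-51.8)
E
```

```text
t: 6.12
tcp_pos: [0.6071, 0.007, 0.2853]
orientation: [-0.001, 0.864, 0.503, -0.003]
contact_force: [0.1, -0.4, -0.5]
gripper_width: 0.0684
grasp_force: 0.0
6.1167 [0.6071 0.007  0.2853] [-7.000e-04  8.642e-01  5.032e-01 -2.800e-03] [ 0.1 -0.4 -0.5] 0.0684 0.0 [-0.605  0.3    0.644  1.664 -0.187  1.246 -0.438]
shift [-192.1  164.1   -4.6] rv [-0.0033  0.0049  0.3878]
```

```bash
python3 -m handwheel '[[[0.8,-28,24,0,0,0,0.05],[0.8,-56,48,-1,0,0,0.11],[0.8,-85,73,-2,0,0,0.17],[0.8,-114,97,-3,0,0,0.23],[0.8,-142,122,-4,0,0,0.29],[0.8,-167,143,-4,0,0,0.34],[0.8,-184,158,-4,0,0,0.37],[0.8,-190,163,-4,0,0,0.387]]]';python3 -m handwheel '[[[0.8,0,0,0,0,0,0],[0.8,0,0,0,0,0,0],[0.8,0,0,0,0,0,0]]]' >/dev/null; python3 - <<'E'
from h import *
plan([.655,-.241,.29],-51.8)
a=snap('wrist','w3')[0]
s=load('w2')['im']; h=load('w2')
# holder region in w2
out=np.zeros((600,800,3),np.uint8)
out[:,:]=cv2.resize(a[:300,56:456][:,:,::-1],(800,600),interpolation=cv2.INTER_CUBIC)
cv2.imwrite('pics/w3L.png',out)
E
```

```text
t: 6.78
tcp_pos: [0.655, -0.2417, 0.2893]
orientation: [0.001, 0.946, 0.325, -0.004]
contact_force: [-1.1, -0.8, 0.0]
gripper_width: 0.0682
grasp_force: 0.0
7.0333 [ 0.6588 -0.2317  0.2909] [-1.500e-03  9.433e-01  3.318e-01 -5.000e-04] [-0.   0.7  0.1] 0.0682 0.0 [-0.232  0.524  0.752  1.422 -0.36   1.338 -0.358]
shift [-8.8  4.9  0.9] rv [-0.0032 -0.      0.0098]
```

View pics/w3L.png

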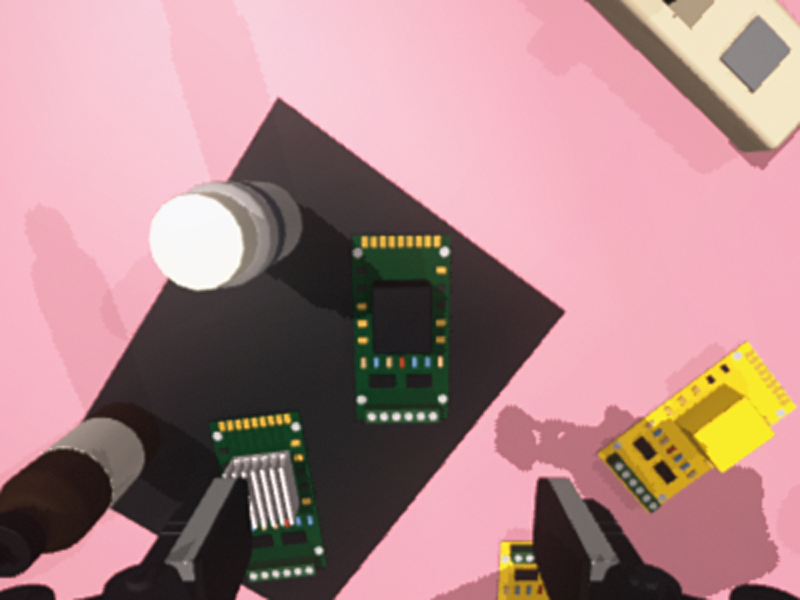

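The transformer board is at columns 352-451, rows 236-421 in this half-frame (x2) view, transformer top about (402,320). The can is to the upper left and the heatsink board to the lower left, both well clear of the grip.

```bash
python3 - <<'E'
from h import *
s=load('w3'); f=lambda u,v:(56+u/2-.25,v/2-.25)
C=[at(s,*f(u,v),.0064) for u,v in [(352,236),(451,236),(358,421),(447,421)]]
for c in C: print(np.round(c,4))
print('len',[round(np.linalg.norm(C[i]-C[j]),4) for i,j in [(0,1),(2,3),(0,2),(1,3)]])
m=np.mean(C,0); yv=(C[0]+C[1]-C[2]-C[3])[:2]; xv=(C[1]+C[3]-C[0]-C[2])[:2]
yv/=np.linalg.norm(yv); xv/=np.linalg.norm(xv)
print('centre',m,'yaxis deg',np.degrees(np.arctan2(yv[1],yv[0])),'xaxis',np.degrees(np.arctan2(xv[1],xv[0])),'trafo pred',m[:2]+.014*yv)
# depth cluster
P=[]
for v in range(130,185):
  for u in range(235,280):
    d=s['d'][v,u]
    if d>0:
      o,w=ray(s,u,v);P.append(o+w*d)
P=np.array(P); q=P[(P[:,2]>.033)&(P[:,2]<.045)]
r=cv2.minAreaRect((q[:,:2]*1000).astype(np.float32)); print('trafo depth',len(q),q.mean(0),r, 'z med',np.median(q[:,2]))
g=P[(P[:,2]<.015)]; print('board z',np.median(g[:,2]))
# two view: trafo top
t=load('top0'); print('tri',tri(ray(s,*f(402,320)),ray(t,296+100/3.96,130+92/3.96)))
# jaw after opening, w2 depth: points z .064-.08
s=load('w2');P=[]
for v in range(60,260):
  for u in range(180,330):
    d=s['d'][v,u]
    if d>0:
      o,w=ray(s,u,v);P.append(o+w*d)
P=np.array(P)
Y=np.array([.081,.9967]);X=np.array([.9967,-.081]);F=np.array([.549,.1186])
for lo,hi in [(.065,.075),(.0585,.0645),(.085,.1)]:
  q=P[(P[:,2]>lo)&(P[:,2]<hi)]; b=(q[:,:2]-F)@Y; h,e=np.histogram(b,np.arange(-.05,.23,.004)); print(lo,[(round(e[i]*1000),int(h[i])) for i in np.nonzero(h)[0]], 'xmean',((q[:,:2]-F)@X).mean())
E
```

```text
[ 0.6746 -0.1844  0.0064]
[ 0.7158 -0.2356  0.0064]
[ 0.5733 -0.2681  0.0064]
[ 0.6138 -0.3185  0.0064]
len [np.float64(0.0657), np.float64(0.0646), np.float64(0.1314), np.float64(0.1314)]
centre [ 0.64437007 -0.25163072  0.0064    ] yaxis deg 39.356991081147925 xaxis -51.18755447430313 trafo pred [ 0.655195   -0.24275262]
trafo depth 1011 [ 0.65634472 -0.24082848  0.03789443] ((655.90478515625, -241.13021850585938), (44.35631561279297, 37.817588806152344), 39.588802337646484) z med 0.03794175051297788
board z 0.00619940471410646
tri (array([ 0.65741559, -0.2387427 ,  0.04451819]), np.float64(0.0034471980986393383))
0.065 [(134, 60), (138, 199), (142, 203), (146, 111), (158, 1), (162, 1), (170, 1), (174, 3), (178, 16)] xmean 0.0003755928492004446
0.0585 [(122, 92), (126, 189), (130, 202), (134, 3), (142, 4), (146, 63), (178, 11)] xmean 0.0014349761861958267
0.085 [(154, 26), (158, 56), (162, 46), (166, 55), (170, 43), (174, 55), (178, 42)] xmean 0.0006730746736260029
```

```bash
python3 -c "
from h import *
plan([.6557,-.2415,.014],-50.6)"
```

```text
7.0833 [ 0.6592 -0.2313  0.2914] [-1.300e-03  9.432e-01  3.323e-01 -2.000e-04] [-0.4  0.  -0.6] 0.0686 0.0 [-0.233  0.523  0.752  1.422 -0.36   1.338 -0.358]
shift [ -9.3   6.5 277.4] rv [-0.0026 -0.0006 -0.0102]
```

```bash
python3 -m handwheel '[[[0.8,-9,6,20,0,0,-0.01],[0.8,-9,6,55,0,0,-0.01],[0.8,-9,6,95,0,0,-0.01],[0.8,-9,6,135,0,0,-0.01],[0.8,-9,6,170,0,0,-0.01],[0.8,-9,6,195,0,0,-0.01],[0.8,-9,6,205,0,0,-0.01],[0.8,-9,6,207,0,0,-0.01]]]'; python3 -m handwheel '[[[0.8,0,0,0,0,0,0],[0.8,0,0,0,0,0,0],[0.8,0,0,0,0,0,0],[0.8,0,0,0,0,0,0]]]' >/dev/null; python3 -c "
from h import *
plan([.6557,-.2415,.014],-50.6)"
```

```text
t: 7.75
tcp_pos: [0.6542, -0.2412, 0.0822]
orientation: [-0.002, 0.942, 0.337, -0.002]
contact_force: [-0.6, 0.6, -1.0]
gripper_width: 0.0686
grasp_force: 0.0
8.0833 [ 0.6572 -0.2454  0.0879] [0.0013 0.9421 0.3353 0.0017] [0.1 0.7 0.5] 0.0687 0.0 [-0.157  0.709  0.651  1.591 -0.487  1.005 -0.244]
shift [ 1.1 -4.2 73.9] rv [ 0.0035 -0.0024 -0.0037]
```

```bash
python3 -m handwheel '[[[0.8,1,-4,15,0,0,-0.004],[0.8,1,-4,35,0,0,-0.004],[0.8,1,-4,45,0,0,-0.004],[0.8,1,-4,50,0,0,-0.004],[0.8,1,-4,50,0,0,-0.004],[0.8,1,-4,50,0,0,-0.004],[0.8,1,-4,50,0,0,-0.004]]]' >/dev/null; python3 -c "
from h import *
plan([.6557,-.2415,.014],-50.6)"
```

```text
8.6667 [ 0.6547 -0.2417  0.0366] [8.000e-04 9.415e-01 3.370e-01 7.000e-04] [-0.1 -0.3  0.1] 0.0681 0.0 [-0.139  0.765  0.615  1.615 -0.523  0.929 -0.22 ]
shift [ 0.8  0.4 22.6] rv [ 0.002  -0.0009 -0.0002]
```

```bash
python3 -m handwheel '[[[0.8,0,0,8,0,0,0],[0.8,0.5,0.5,15,0,0,0],[0.8,0.5,0.5,20,0,0,0],[0.8,0.5,0.5,22,0,0,0],[0.8,0.5,0.5,22,0,0,0],[0.8,0.5,0.5,22,0,0,0],[0.8,0.5,0.5,22,0,0,0]]]'; python3 -m handwheel '[[[0,0,0,0,0,0,0],[0,0,0,0,0,0,0],[0,0,0,0,0,0,0],[0,0,0,0,0,0,0],[0,0,0,0,0,0,0],[0,0,0,0,0,0,0],[0,0,0,0,0,0,0],[0,0,0,0,0,0,0]]]' 50;  python3 -c "
from h import *
plan([.6557,-.2415,.014],-50.6)"
```

```text
t: 9.25
tcp_pos: [0.6547, -0.2412, 0.0134]
orientation: [0.0, 0.941, 0.337, 0.0]
contact_force: [0.5, -0.4, -0.6]
gripper_width: 0.0682
grasp_force: 0.0
t: 9.92
tcp_pos: [0.6552, -0.2414, 0.0139]
orientation: [0.001, 0.941, 0.337, 0.0]
contact_force: [-0.3, -0.0, 2.9]
gripper_width: 0.0368
grasp_force: 52.8
9.9167 [ 0.6552 -0.2414  0.0139] [5.000e-04 9.414e-01 3.372e-01 5.000e-04] [-0.3 -0.   2.9] 0.0368 52.78594493865967 [-0.128  0.795  0.598  1.618 -0.539  0.898 -0.209]
shift [ 0.3  0.4 -0.1] rv [ 0.0013 -0.0006  0.0001]
```

```bash
python3 -m handwheel '[[[0,0,0,-3,0,0,0],[0,0,0,-12,0,0,0],[0,0,0,-35,0,0,0],[0,0,0,-65,0,0,0],[0,0,0,-100,0,0,0],[0,0,0,-135,0,0,0],[0,0,0,-170,0,0,0],[0,0,0,-205,0,0,0]]]'; python3 -m handwheel '[[[0,0,0,-20,0,0,0],[0,0,0,-30,0,0,0],[0,0,0,-35,0,0,0],[0,0,0,-35,0,0,0],[0,0,0,-35,0,0,0],[0,0,0,-35,0,0,0]]]'; python3 - <<'E'
from h import *
F=np.array([.549,.1186]);Y=np.array([.081,.9967])
c=F+Y*(.068); t=c+Y*.014; print(c,t)   # board centre 3 mm clear of fixed lip; grip point
plan([*t,.25],-4.65)
snap('wrist','w4'); a=load('w4')['im']
E
```

```text
t: 10.58
tcp_pos: [0.6531, -0.2402, 0.2188]
orientation: [-0.001, 0.941, 0.337, -0.001]
contact_force: [0.4, 0.6, -2.4]
gripper_width: 0.0372
grasp_force: 52.0
t: 11.08
tcp_pos: [0.6532, -0.2399, 0.2502]
orientation: [-0.002, 0.941, 0.337, -0.002]
contact_force: [0.5, 0.1, -2.5]
gripper_width: 0.0371
grasp_force: 52.2
[0.554508  0.1863756] [0.555642  0.2003294]
11.0833 [ 0.6532 -0.2399  0.2502] [-0.0016  0.9414  0.3373 -0.002 ] [ 0.5  0.1 -2.5] 0.0371 52.16854512691498 [-0.218  0.548  0.74   1.475 -0.377  1.269 -0.319]
shift [ 204.2 -402.1    1.5] rv [-5.300e-03  7.000e-04 -8.016e-01]
```

```bash
python3 -m handwheel '[[[0,5,-10,0,0,0,-0.02],[0,18,-36,0,0,0,-0.07],[0,34,-67,0,0,0,-0.13],[0,50,-98,0,0,0,-0.2],[0,66,-130,0,0,0,-0.26],[0,82,-161,0,0,0,-0.32],[0,95,-187,0,0,0,-0.37],[0,104,-205,0,0,0,-0.41]]]'; python3 - <<'E'
from h import *
plan([.5556,.2003,.25],-4.65)
E
```

```text
t: 11.8
tcp_pos: [0.6032, -0.0107, 0.2522]
orientation: [-0.002, 0.851, 0.525, -0.0]
contact_force: [-0.0, 1.0, -2.4]
gripper_width: 0.037
grasp_force: 52.0
11.8 [ 0.6032 -0.0107  0.2522] [-1.900e-03  8.508e-01  5.255e-01 -3.000e-04] [-0.   1.  -2.4] 0.037 52.04441249370575 [-0.577  0.32   0.646  1.715 -0.209  1.179 -0.338]
shift [ 167.3 -137.     3. ] rv [-0.0032 -0.0021 -0.3831]
```

```bash
python3 -m handwheel '[[[0,18,-15,0,0,0,-0.04],[0,43,-35,0,0,0,-0.1],[0,70,-57,0,0,0,-0.16],[0,97,-79,0,0,0,-0.22],[0,122,-100,0,0,0,-0.28],[0,145,-119,0,0,0,-0.33],[0,160,-131,0,0,0,-0.37],[0,167,-137,0,0,0,-0.383]]]'; python3 -m handwheel '[[[0,0,0,10,0,0,0],[0,0,0,35,0,0,0],[0,0,0,65,0,0,0],[0,0,0,85,0,0,0],[0,0,0,95,0,0,0],[0,0,0,95,0,0,0],[0,0,0,95,0,0,0],[0,0,0,95,0,0,0]]]'; python3 - <<'E'
from h import *
plan([.5556,.2003,.073],-4.65)
a=snap('wrist','w5')[0]
cv2.imwrite('pics/w5L.png',cv2.resize(a[:,:,::-1],(800,600),interpolation=cv2.INTER_CUBIC))
E
```

```text
t: 12.47
tcp_pos: [0.5568, 0.1996, 0.2525]
orientation: [-0.001, 0.735, 0.678, -0.0]
contact_force: [0.4, 0.7, -2.9]
gripper_width: 0.0369
grasp_force: 52.0
t: 13.13
tcp_pos: [0.5607, 0.1937, 0.1598]
orientation: [0.001, 0.739, 0.674, 0.001]
contact_force: [-0.1, -1.2, -2.7]
gripper_width: 0.0372
grasp_force: 51.9
13.1333 [0.5607 0.1937 0.1598] [0.0008 0.7388 0.6739 0.0013] [-0.1 -1.2 -2.7] 0.0372 51.929333209991455 [-0.791  0.374  0.471  1.824 -0.199  0.987 -0.329]
shift [ 6.1 -5.9 86.8] rv [ 0.0029 -0.0008 -0.0107]
```

View pics/w5L.png

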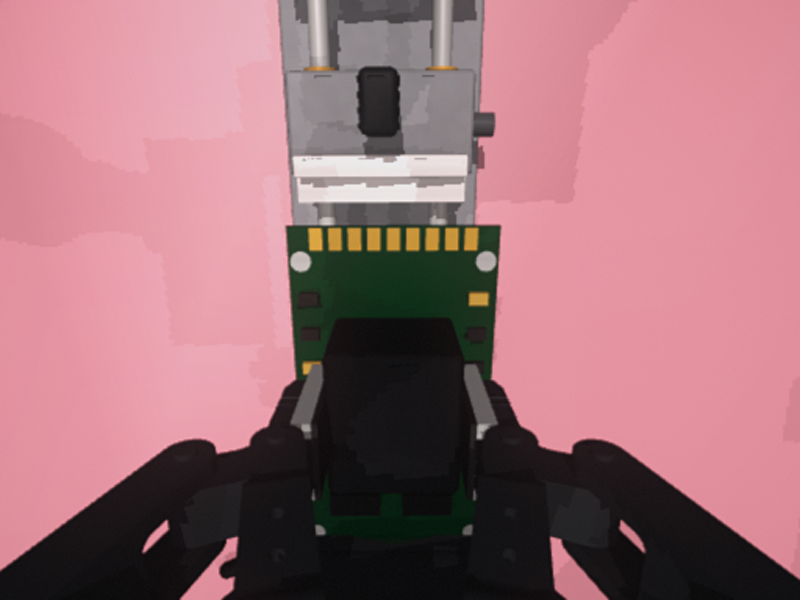

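Board held level and straight; front edge corners at (287,227) and (500,227); sliding jaw beyond with lip top edge ~(295-468, 176) and ledge front (298-465, 202).

```bash
python3 - <<'E'
from h import *
s=load('w5'); f=lambda u,v:(u/1.5625-.3,v/1.5625-.3)
tcp=np.array([.5607,.1937,.1598]); 
d=s['d']; dz=[at(s,*f(u,235))[2] for u in (330,400,470)]; print('board z',dz)
z=.1522
a,b=at(s,*f(287,227),z),at(s,*f(500,227),z); e=b-a
print('edge',a,b,np.linalg.norm(e),np.degrees(np.arctan2(e[1],e[0])))
R=None; h=np.radians(-5.28) 
yt=np.array([np.cos(h),np.sin(h)]);xt=np.array([-yt[1],yt[0]])
m=((a+b)/2-tcp)[:2]; print('edge mid in tool x,y',m@xt,m@yt)
for n,u,v,zz in [('lipL',295,176,.071),('lipR',468,174,.071),('ledL',299,202,.062),('ledR',464,202,.062),('tabL',358,75,.094),('tabR',399,75,.094)]: print(n,np.round(at(s,*f(u,v),zz),4))
sns=arm.sense();Rt=rot(sns);print('tool y heading',np.degrees(np.arctan2(Rt[1,1],Rt[0,1])))
E
```

```text
board z [np.float64(0.15220039348125802), np.float64(0.1529036391513964), np.float64(0.15224324309386172)]
edge [0.53324356 0.24766501 0.1522    ] [0.59817017 0.24167429 0.1522    ] 0.06520240208994459 -5.271705061466986
edge mid in tool x,y 0.05121412304665094 0.0002952365349858368
lipL [0.5219 0.2588 0.071 ]
lipR [0.6008 0.2524 0.071 ]
ledL [0.5202 0.2461 0.062 ]
ledR [0.5996 0.2388 0.062 ]
tabL [0.5566 0.2955 0.094 ]
tabR [0.5725 0.294  0.094 ]
tool y heading -5.224423044550518
```

```bash
python3 -m handwheel '[[[0,3,-3,10,0,0,-0.005],[0,6,-6,25,0,0,-0.008],[0,6,-6,42,0,0,-0.008],[0,6,-6,55,0,0,-0.008],[0,6,-6,62,0,0,-0.008],[0,6,-6,66,0,0,-0.008],[0,6,-6,66,0,0,-0.008],[0,6,-6,66,0,0,-0.008]]]';python3 -m handwheel '[[[0,0,0,0,0,0,0],[0,0,0,0,0,0,0],[0,0,0,0,0,0,0]]]' >/dev/null; python3 - <<'E'
from h import *
plan([.5557,.2008,.072],-4.75)
E
```

```text
t: 13.85
tcp_pos: [0.5541, 0.201, 0.0927]
orientation: [0.0, 0.736, 0.677, 0.0]
contact_force: [-0.5, 0.0, -2.7]
gripper_width: 0.0372
grasp_force: 52.0
14.1 [0.5542 0.2012 0.0931] [2.000e-04 7.355e-01 6.775e-01 8.000e-04] [ 0.5 -0.  -3.5] 0.0369 52.04248309135437 [-0.775  0.457  0.437  1.872 -0.248  0.864 -0.298]
shift [-0.3  1.5 21.1] rv [ 0.0014 -0.0009  0.0008]
```

```bash
python3 -m handwheel '[[[0,0,1,4,0,0,0],[0,0,1.5,9,0,0,0],[0,0,1.5,13,0,0,0],[0,0,1.5,15,0,0,0],[0,0,1.5,17,0,0,0],[0,0,1.5,18,0,0,0],[0,0,1.5,18,0,0,0],[0,0,1.5,18,0,0,0]]]'; python3 - <<'E'
from h import *
plan([.5557,.2008,.072],-4.75)
E
```

```text
t: 14.77
tcp_pos: [0.555, 0.2009, 0.0742]
orientation: [0.0, 0.735, 0.678, -0.0]
contact_force: [-0.5, -0.1, -3.4]
gripper_width: 0.0371
grasp_force: 52.0
14.7667 [0.555  0.2009 0.0742] [ 0.      0.7355  0.6775 -0.    ] [-0.5 -0.1 -3.4] 0.0371 52.04162836074829 [-0.764  0.487  0.426  1.877 -0.264  0.833 -0.285]
shift [-0.1  0.7  2.2] rv [-0.      0.      0.0009]
```

```bash
python3 -m handwheel '[[[0,0,0.5,0.5,0,0,0],[0,0,0.5,1,0,0,0],[0,0,0.5,1.5,0,0,0],[0,0,0.5,2,0,0,0],[0,0,0.5,2.4,0,0,0],[0,0,0.5,2.4,0,0,0],[0,0,0.5,2.4,0,0,0]]]'; python3 - <<'E'
from h import *
st()
E
```

```text
t: 15.35
tcp_pos: [0.5554, 0.2009, 0.0719]
orientation: [-0.0, 0.735, 0.678, -0.0]
contact_force: [-0.1, -0.4, -2.7]
gripper_width: 0.0371
grasp_force: 52.0
15.35 [0.5554 0.2009 0.0719] [-0.      0.7355  0.6776 -0.    ] [-0.1 -0.4 -2.7] 0.0371 52.02368438243866 [-0.762  0.491  0.424  1.877 -0.266  0.829 -0.283]
```

Still no contact (−2.7 N is the board's weight); down a little at a time.

```bash
python3 -m handwheel '[[[0,0,0,0.5,0,0,0],[0,0,0,0.8,0,0,0],[0,0,0,0.8,0,0,0]]]'; python3 -m handwheel '[[[0,0,0,0.4,0,0,0],[0,0,0,0.7,0,0,0],[0,0,0,0.7,0,0,0]]]'
```

```text
t: 15.6
tcp_pos: [0.5555, 0.2009, 0.0718]
orientation: [-0.0, 0.736, 0.678, -0.0]
contact_force: [-3.0, -0.8, 4.2]
gripper_width: 0.0374
grasp_force: 52.9
t: 15.85
tcp_pos: [0.5555, 0.2009, 0.0718]
orientation: [-0.0, 0.736, 0.678, -0.0]
contact_force: [-4.7, -1.1, 8.1]
gripper_width: 0.037
grasp_force: 53.6
```

```bash
python3 -m handwheel '[[[0,0,0,-0.8,0,0,0],[0,0,0,-0.8,0,0,0],[0.7,0,0,-0.8,0,0,0],[0.7,0,0,-0.8,0,0,0],[0.7,0,0,-0.8,0,0,0],[0.7,0,0,-0.8,0,0,0],[0.7,0,0,-0.8,0,0,0],[0.7,0,0,-0.8,0,0,0]]]'; python3 -m handwheel '[[[0.7,0,0,-5,0,0,0],[0.7,0,0,-20,0,0,0],[0.7,0,0,-45,0,0,0],[0.7,0,0,-75,0,0,0],[0.7,0,0,-100,0,0,0],[0.7,0,0,-105,0,0,0],[0.7,0,0,-105,0,0,0],[0.7,0,0,-105,0,0,0]]]'; python3 - <<'E'
from h import *
st()
a=snap('wrist','w6')[0]
cv2.imwrite('pics/w6L.png',cv2.resize(a[:,:,::-1],(800,600),interpolation=cv2.INTER_CUBIC))
plan([.5642,.2865,.062],-4.75)
E
```

```text
t: 16.52
tcp_pos: [0.5556, 0.2009, 0.0711]
orientation: [0.0, 0.735, 0.678, 0.0]
contact_force: [0.4, 0.8, 0.2]
gripper_width: 0.0599
grasp_force: 0.0
t: 17.18
tcp_pos: [0.5552, 0.2009, 0.1761]
orientation: [-0.0, 0.735, 0.678, 0.0]
contact_force: [-0.9, -0.1, -1.2]
gripper_width: 0.0599
grasp_force: 0.0
17.1833 [0.5552 0.2009 0.1761] [-2.000e-04  7.355e-01  6.776e-01  1.000e-04] [-0.9 -0.1 -1.2] 0.0599 0.0 [-0.81   0.35   0.474  1.816 -0.185  1.019 -0.344]
17.2333 [0.5544 0.2006 0.1751] [-4.000e-04  7.354e-01  6.776e-01 -1.000e-03] [-0.7  0.5 -1.1] 0.0598 0.0 [-0.809  0.351  0.474  1.817 -0.185  1.019 -0.344]
shift [ 86.5   2.9 113. ] rv [-0.0019  0.0009  0.0011]
```

View pics/w6L.png

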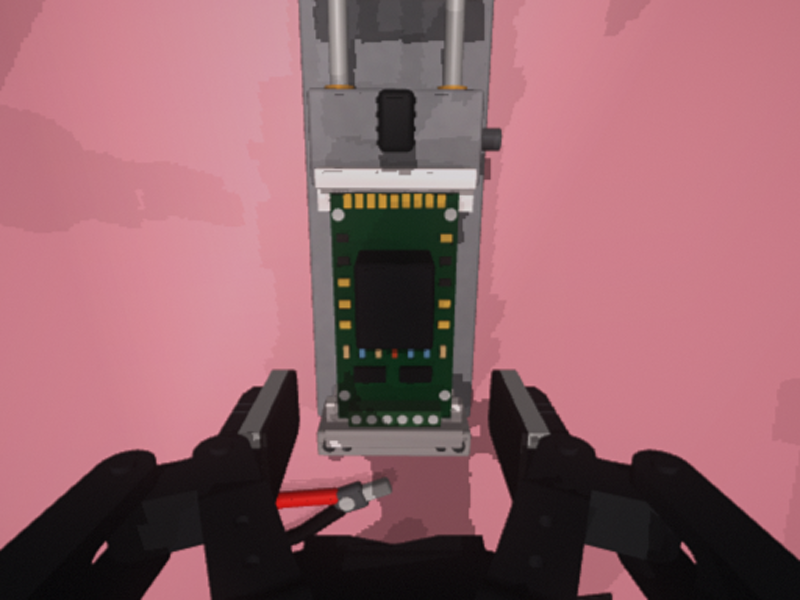

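The board lies on both ledges, square and roughly centred between the jaws; the tab is at (396,120). Next: grip the tab and close the jaw.

```bash
python3 -m handwheel '[[[0.7,15,0,0,0,0,0],[0.7,45,1,0,0,0,0],[0.7,72,2,0,0,0,0],[0.7,84,2,5,0,0,0],[0.7,86,2,20,0,0,0],[0.7,86,2,35,0,0,0],[0.7,86,2,40,0,0,0],[0.7,86,2,40,0,0,0]]]'; python3 -m handwheel '[[[0.7,0,0,0,0,0,0],[0.7,0,0,0,0,0,0],[0.7,0,0,0,0,0,0]]]'>/dev/null;  python3 - <<'E'
from h import *
plan([.5632,.286,.062],-4.75)
E
```

```text
t: 17.9
tcp_pos: [0.5622, 0.2854, 0.1328]
orientation: [-0.0, 0.735, 0.678, -0.003]
contact_force: [-0.7, 0.6, -1.5]
gripper_width: 0.0597
grasp_force: 0.0
18.15 [0.5653 0.2863 0.1372] [2.000e-04 7.358e-01 6.772e-01 8.000e-04] [-0.7  0.1  0.9] 0.0598 0.0 [-0.869  0.472  0.428  1.736 -0.229  0.981 -0.437]
shift [-0.5 -2.2 75.2] rv [ 0.0014 -0.0009  0.0001]
```

```bash
python3 -m handwheel '[[[0.7,-0.5,-2,15,0,0,0],[0.7,-0.5,-2,35,0,0,0],[0.7,-0.5,-2,55,0,0,0],[0.7,-0.5,-2,68,0,0,0],[0.7,-0.5,-2,74,0,0,0],[0.7,-0.5,-2,75,0,0,0],[0.7,-0.5,-2,75,0,0,0],[0.7,-0.5,-2,75,0,0,0]]]'; python3 -m handwheel '[[[0,0,0,0,0,0,0],[0,0,0,0,0,0,0],[0,0,0,0,0,0,0],[0,0,0,0,0,0,0],[0,0,0,0,0,0,0],[0,0,0,0,0,0,0],[0,0,0,0,0,0,0],[0,0,0,0,0,0,0]]]' 30
```

```text
t: 18.82
tcp_pos: [0.5636, 0.2865, 0.0624]
orientation: [0.0, 0.736, 0.677, 0.001]
contact_force: [0.7, 0.0, 0.1]
gripper_width: 0.0598
grasp_force: 0.0
t: 19.48
tcp_pos: [0.5633, 0.2863, 0.0619]
orientation: [0.0, 0.736, 0.677, 0.001]
contact_force: [0.2, 0.2, 3.4]
gripper_width: 0.0151
grasp_force: 33.1
```

```bash
python3 -m handwheel '[[[0,-0.8,0,0,0,0,0],[0,-1.6,0,0,0,0,0],[0,-2.5,0,0,0,0,0],[0,-3.5,0,0,0,0,0],[0,-4.3,0,0,0,0,0],[0,-5,0,0,0,0,0],[0,-5,0,0,0,0,0]]]';python3 -m handwheel '[[[0,-0.5,0,0,0,0,0],[0,-1,0,0,0,0,0],[0,-1,0,0,0,0,0],[0,-1,0,0,0,0,0]]]'
```

```text
t: 20.07
tcp_pos: [0.5629, 0.2816, 0.0619]
orientation: [0.0, 0.735, 0.678, 0.001]
contact_force: [2.2, 3.4, 5.7]
gripper_width: 0.0153
grasp_force: 33.4
t: 20.4
tcp_pos: [0.5628, 0.2806, 0.0619]
orientation: [0.0, 0.735, 0.678, 0.001]
contact_force: [2.3, 2.4, 5.2]
gripper_width: 0.0157
grasp_force: 33.4
```

```bash
python3 -m handwheel '[[[0,-0.5,0,0,0,0,0],[0,-1,0,0,0,0,0],[0,-1,0,0,0,0,0],[0,-1,0,0,0,0,0]]]';python3 -m handwheel '[[[0,-0.5,0,0,0,0,0],[0,-1,0,0,0,0,0],[0,-1,0,0,0,0,0],[0,-1,0,0,0,0,0]]]'
```

```text
t: 20.73
tcp_pos: [0.5627, 0.2798, 0.0619]
orientation: [0.0, 0.735, 0.678, 0.001]
contact_force: [3.2, 3.4, 5.0]
gripper_width: 0.0153
grasp_force: 33.3
t: 21.07
tcp_pos: [0.5627, 0.2798, 0.0619]
orientation: [-0.0, 0.735, 0.678, 0.002]
contact_force: [2.5, 5.5, 4.6]
gripper_width: 0.0152
grasp_force: 33.2
```

```bash
python3 -m handwheel '[[[0,-0.5,0,0,0,0,0],[0,-1,0,0,0,0,0],[0,-1.5,0,0,0,0,0],[0,-1.5,0,0,0,0,0]]]';python3 -m handwheel '[[[0,-0.5,0,0,0,0,0],[0,-1,0,0,0,0,0],[0,-1.5,0,0,0,0,0],[0,-1.5,0,0,0,0,0]]]'
```

```text
t: 21.4
tcp_pos: [0.5627, 0.2798, 0.0619]
orientation: [-0.0, 0.735, 0.678, 0.003]
contact_force: [4.6, 7.0, 2.5]
gripper_width: 0.0153
grasp_force: 33.1
t: 21.73
tcp_pos: [0.5627, 0.2797, 0.0619]
orientation: [-0.001, 0.735, 0.678, 0.003]
contact_force: [4.9, 8.2, 1.0]
gripper_width: 0.0154
grasp_force: 33.0
```

```bash
python3 -m handwheel '[[[0,1,0,0,0,0,0],[0.6,2,0,0,0,0,0],[0.6,2,0,0,0,0,0],[0.6,2,0,0,0,0,0],[0.6,2,0,0,0,0,0],[0.6,2,0,0,0,0,0]]]';python3 -m handwheel '[[[0.6,0,0,-5,0,0,0],[0.6,0,0,-20,0,0,0],[0.6,0,0,-45,0,0,0],[0.6,0,0,-80,0,0,0],[0.6,0,0,-115,0,0,0],[0.6,0,0,-130,0,0,0],[0.6,0,0,-135,0,0,0],[0.6,0,0,-135,0,0,0]]]'; python3 - <<'E'
from h import *
st()
a=snap('wrist','w7')[0]; st()
cv2.imwrite('pics/w7L.png',cv2.resize(a[:300,131:381][:,:,::-1],(665,598)if 0 else (500,600),interpolation=cv2.INTER_CUBIC))
E
```

```text
t: 22.23
tcp_pos: [0.5606, 0.2754, 0.0601]
orientation: [-0.0, 0.736, 0.677, -0.002]
contact_force: [-0.2, 0.4, -0.4]
gripper_width: 0.0509
grasp_force: 0.0
t: 22.9
tcp_pos: [0.5627, 0.2773, 0.1982]
orientation: [0.0, 0.736, 0.677, 0.002]
contact_force: [-0.1, 0.4, -0.1]
gripper_width: 0.0508
grasp_force: 0.0
22.9 [0.5627 0.2773 0.1982] [2.000e-04 7.356e-01 6.774e-01 1.800e-03] [-0.1  0.4 -0.1] 0.0508 0.0 [-0.884  0.392  0.453  1.707 -0.191  1.082 -0.453]
22.95 [0.5614 0.2769 0.1961] [-1.000e-04  7.355e-01  6.775e-01 -0.000e+00] [-1.   0.2  0.2] 0.0511 0.0 [-0.884  0.394  0.453  1.71  -0.191  1.082 -0.453]
```

View pics/w7L.png

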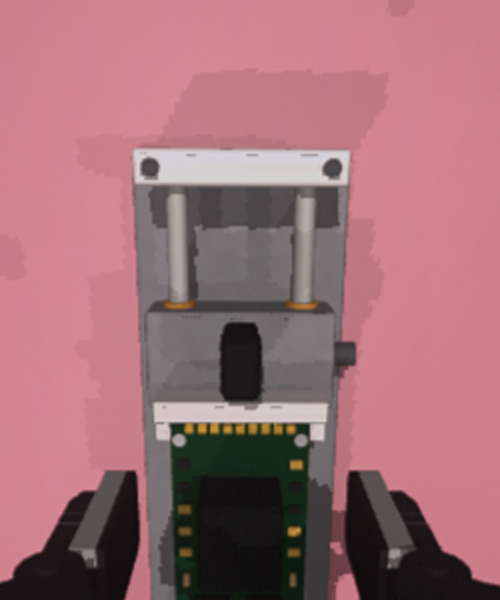

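The sliding lip sits against the board's gold-pad end, with no visible gap at (240,422). Last look at the fixed end.

```bash
python3 -m handwheel '[[[0.8,-10,0,0,0,0,0],[0.8,-35,0,0,0,0,0],[0.8,-65,0,0,0,0,0],[0.8,-90,0,0,0,0,0],[0.8,-97,0,0,0,0,0],[0.8,-97,0,0,0,0,0],[0.8,-97,0,0,0,0,0],[0.8,-97,0,0,0,0,0]]]' >/dev/null; python3 - <<'E'
from h import *
st()
a=snap('wrist','w8')[0][:,:,::-1]
cv2.imwrite('pics/w8L.png',cv2.resize(a[80:300,180:340],(582,600*1)[:2],interpolation=cv2.INTER_CUBIC))
E
```

```text
23.6167 [0.553  0.1822 0.1952] [-6.000e-04  7.347e-01  6.784e-01 -4.000e-04] [-0.4  0.  -0.4] 0.0682 0.0 [-0.799  0.314  0.49   1.819 -0.169  1.052 -0.325]
```

View pics/w8L.png

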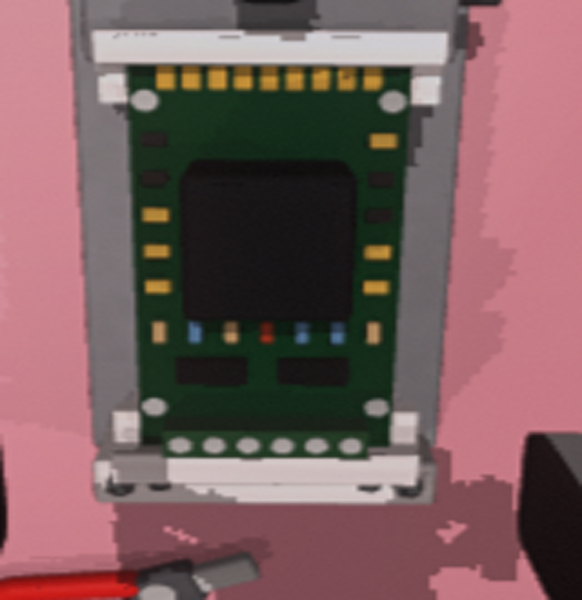

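```bash
python3 - <<'E'
from h import *
s=load('w8'); F=np.array([.549,.1186]);Y=np.array([.081,.9967]);X=np.array([.9967,-.081])
for n,x,y,z in [('bUL',127,68,.0644),('bUR',412,68,.0644),('bLL',138,446,.0644),('bLR',398,446,.0644),('slipL',96,64,.071),('slipR',447,62,.071),('flipL',112,458,.071),('flipR',418,455,.071),('sledL',97,103,.062),('sledR',439,103,.062),('fledL',113,411,.062),('fledR',418,411,.062)]:
    p=at(s,180+x*160/582-.4,80+y*220/600-.4,z)[:2]; print(n,np.round([(p-F)@X*1000,(p-F)@Y*1000],1))
P=[]
for v in range(90,240):
  for u in range(218,290):
    if s['d'][v,u]>0: o,w=ray(s,u,v);P.append(o+w*s['d'][v,u])
P=np.array(P); q=P[(P[:,2]>.058)&(P[:,2]<.068)]; A=np.c_[q[:,:2],np.ones(len(q))]; print('board plane',np.linalg.lstsq(A,q[:,2],rcond=None)[0],np.median(q[:,2]))
E
```

```text
bUL [-32.2 128.6]
bUR [ 33.5 128.7]
bLL [-33.6  -0.2]
bLR [35. -0.]
slipL [-38.4 130. ]
slipR [ 40.5 130.8]
flipL [-39.7  -1.4]
flipR [39.5 -0. ]
sledL [-39.9 117.9]
sledR [ 40.6 118. ]
fledL [-40.1  12.2]
fledR [40.1 12.4]
board plane [-0.0015671  -0.00464616  0.0661661 ] 0.06425086456862694
```

```bash
python3 -c "
from cell import arm
print(arm.sign_off())"
```

```text
the job is handed in; nothing more can be done
None
```

The transformer board is clamped in the holder, level, square and centred, with the jaw gap measured at about 130–131 mm on the 130 mm board, the gripper clear and the job handed in; no judging result was returned.

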